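# Load the scanner magazine with dental models in scan order

### The arm

A 6-joint arm with a two-finger parallel gripper is mounted at the origin on the work surface. World frame = base frame: x ahead of the robot, y to its left, z up, the work surface at z = 0. Lengths are in m, angles in degrees, forces in N, time in s.
With the tool pointing down it reaches from about 0.4 to 0.825 m from the base axis. Payload 7 kg.
Tool frame: the origin (TCP) lies midway between the tips of the shut fingers; the grasp point (between the pads) lies ctrl.grasp_offset behind it (ctrl.grasp_offset is the distance from the TCP to the grasp point, in m); z points along the fingers, y is the line along which they close (so a half turn about z gives the same grasp; the last joint's range is limited). The gripper opens to 88 mm and grips with 3 to 60 N. Pads are 19 mm wide; open, the fingers measure 130 mm over their backs; the gripper's body (78 mm by 193 mm) begins 47 mm behind the grasp point.
Start: joints at [-58.837, 20.546, 0.682, 0, -70.136, -16.507], TCP at [0.171, -0.653, 0.227] pointing down, gripper open.
Joint ranges: [-176.03, 176.03], [-82.01, 121.73], [-58.28, 71.71], [-173.87, 95.51], [-174.79, -0.11], [-173.66, 173.66]. Speed limits (degrees/s): [136.94, 136.94, 172.46, 180, 180, 180].

### API

Orientations are given as [roll, pitch, yaw] about the fixed x, y, z axes, in that order (R = Rz(yaw) Ry(pitch) Rx(roll)).
In Python, from plant import ctrl gives the robot as it stands. The module is installed in compiled form; this text tells all that it offers.
- The arm moves only by the tool send_rows, never from a script. Its argument "increments" is a list that holds one entry, the list of rows, each a list of 4 numbers: the shift along the world's x, y, z normalised to -1 to 1, where 1 is 0.2 m, then the turn about the world's z normalised to -1 to 1, where 1 is 1.5 rad. In form: [[[x, y, z, roll], ...]]. A call has 1 to 12 rows; each row is the pose to reach, as a shift and turn from the pose commanded when the call began; what a row does not reach only later rows make up. A row lasts 1/8 s, in which the tool goes at most 62.5 mm and 10.7 degrees, less where a joint would pass 70% of its speed; a pose out of reach is approached as far as the arm can. A call with a number of a shift or a turn outside -1 to 1 is refused whole. A call with a gripper value outside its range is refused whole. "jaw" is the opening, from 0 (shut) to 1 (fully open), set as the call begins (left out, the last holds). The fingers move at their own pace and stop on an object; the grip force is fixed at half the most. Time passes only in rows, so rows that repeat a pose let the fingers close. It gives the time, the measured TCP pose, the force, the opening and the grip force at its end, in the units of the state.
- ctrl.get_obs(): the state, without advancing time (a new reading comes with each control period).
- ctrl.snapshot(name): name is "side" or "top"; returns the picture (420x560x3 uint8, red, green, blue); there is no depth.
- ctrl.calibration(name): a dict with "mtx" (3x3 intrinsics, pixels), "eye" and "attitude" of the camera in the world. Camera axes: x right, y up, looking along -z (the intrinsics and any distortion apply to the point x, -y, -z); pixel columns grow to the right and rows downward; lengths in m; the calibration is good to about 2 mm. A picture is of the moment at which its call begins. calibration takes no time and is no camera call.
- ctrl.close_job(): hands the job in; it is judged then, once.
Trained networks look in the newest picture that a camera, given by its name, has taken for a name from the list of things; names that differ only in an ending like _2 or _b are one class to them, and where a whole thing is asked for, a point or a joint stands for the part that bears it (a point fixed in the world has none). Each returns a list of dicts, best first, with "conf" (0 to 1); they miss things now and then, are a little off and sometimes report something else, mostly with a low value. They report only what shows in the picture. A call takes as long as a camera call.
- ctrl.trace(thing, camera): "mask" (420x560 bool, what is visible of it) and "bbox" ([left, top, right, bottom] in pixels, round what is visible of it).
- ctrl.spot_point(thing, camera): "pixel" ([row, column] in pixels: a listed point, or the origin of a listed thing).
The state is a dict: "clock": time; "joint_pos": joint angles; "qvel": joint speeds; "tau": joint torques, N m; "tool_pos": TCP position; "orientation": TCP orientation; "force": force on the tool from outside, world axes, zero at the start; "moment": the same for the moment, N m; "opening": finger opening in m; "gripper_force": force on a finger pad.
Only numpy, scipy, OpenCV 4.12 (cv2) and the standard library are available. Lean on these libraries where they do the work, as an engineer would, in place of code of your own. Each camera call takes 0.05 s, during which the arm holds its last target. There are 200 camera calls.

### The job

Load the three dental-stone models into the scanner's magazine one at a time, in scan order: first the pink model into the pocket tagged with one dot, then the blue one into the pocket with two dots, and last the yellow one into the pocket with three dots. Each must end upright with its base flat on the pocket floor (either way round) and be set down gently, never dropped, as the stone chips. Leave the other things on the bench where they are.

Things in the scene. Friction and masses are not known exactly. Their poses are not given: they have to be found in the camera images.
- pink_model: pink dental-stone model: block 62 mm long (its x) x 46 mm wide (its y), straight vertical sides 45 mm high, then a narrower row of cream teeth up to 56 mm; about 0.26 kg. Origin at the centre of its underside, z up. Stands on the bench.
- yellow_model: golden-yellow dental-stone model: block 62 mm long (its x) x 46 mm wide (its y), straight vertical sides 45 mm high, then a narrower row of cream teeth up to 56 mm; about 0.26 kg. Origin at the centre of its underside, z up. Stands on the bench.
- blue_model: blue dental-stone model: block 62 mm long (its x) x 46 mm wide (its y), straight vertical sides 45 mm high, then a narrower row of cream teeth up to 56 mm; about 0.26 kg. Origin at the centre of its underside, z up. Stands at first in the green cradle, its x across the cradle's walls.
- cradle: green drying cradle, fixed: base 80 (x) x 60 (y) x 6 mm high; two upright walls, 60 mm long, 5 mm thick, top 54 mm above the bench, face each other across x, 68 mm apart inside; both y ends open, so the model in it can be gripped only across its 46 mm width. Origin at the centre of the underside
- magazine: scanner magazine, fixed, origin at bench level. Base 8 mm thick (= pocket floor), x -42 to 86 mm, 243 mm in y. Four pockets at x = 0, y = -85.5, -28.5, 28.5, 85.5 mm; each 52 mm wide in y between grey partitions (62 mm long in x, top 54 mm above the bench) and 70 mm long in x between lips 8 mm above its floor: a model goes in held across its 62 mm length, fingers at its x ends
- tag1: white tag, 34 x 44 x 3 mm, with 1 black dot, flat on the magazine's +x ledge in front of the pocket that it numbers (the order along the row varies). Origin at its underside; its axes are parallel to the magazine's; the pocket's centre is 64 mm to its -x
- pocket1 (a point): centre of the floor of the pocket with 1 dot; axes parallel to the magazine's (model's x along pocket's x, either way round)
- tag2: white tag, 34 x 44 x 3 mm, with 2 black dots, flat on the magazine's +x ledge in front of the pocket that it numbers (the order along the row varies). Origin at its underside; its axes are parallel to the magazine's; the pocket's centre is 64 mm to its -x
- pocket2 (a point): centre of the floor of the pocket with 2 dots; axes parallel to the magazine's (model's x along pocket's x, either way round)
- tag3: white tag, 34 x 44 x 3 mm, with 3 black dots, flat on the magazine's +x ledge in front of the pocket that it numbers (the order along the row varies). Origin at its underside; its axes are parallel to the magazine's; the pocket's centre is 64 mm to its -x
- pocket3 (a point): centre of the floor of the pocket with 3 dots; axes parallel to the magazine's (model's x along pocket's x, either way round)
- tag4: white tag, 34 x 44 x 3 mm, with 4 black dots, flat on the magazine's +x ledge in front of the pocket that it numbers (the order along the row varies). Origin at its underside; its axes are parallel to the magazine's; the pocket's centre is 64 mm to its -x
- cream_cast: bystander: cream plaster cast, 60 x 52 x 39 mm, lying left; not to be loaded. Origin at the centre of its underside
- resin_bottle: bystander: amber bottle, 44 mm across, 110 mm tall. Origin at the centre of its underside
- mixing_bowl: bystander: blue bowl, 110 mm across, 55 mm high. Origin at the centre of its underside
- spatula: bystander: plaster spatula, 190 mm long, lying flat near the robot. Origin at the centre of its underside (as it lies)
- spray_can: bystander: white can, 52 mm across, 140 mm tall. Origin at the centre of its underside
- bur_block: bystander: black block with steel burs, 70 x 50 x 52 mm. Origin at the centre of its underside

How it is judged (in metres and radians):
On the way, in this order (a step that is already met when the one before it is completed fails the run):
1. the pink model stands released in the pocket with one dot (x of pink_model in the frame of pocket1 between -0.007 and 0.007 m and y of pink_model in the frame of pocket1 between -0.007 and 0.007 m and z of pink_model in the frame of pocket1 between -0.004 and 0.004 m and angle between pink_model's own z axis and vertical below 0.07 rad and linear speed of pink_model below 0.03 m/s and contact force between pink_model and the fingers below 0.2 N), for 0.2 s.
2. the blue model stands released in the pocket with two dots (x of blue_model in the frame of pocket2 between -0.007 and 0.007 m and y of blue_model in the frame of pocket2 between -0.007 and 0.007 m and z of blue_model in the frame of pocket2 between -0.004 and 0.004 m and angle between blue_model's own z axis and vertical below 0.07 rad and linear speed of blue_model below 0.03 m/s and contact force between blue_model and the fingers below 0.2 N), for 0.2 s.
3. the yellow model stands released in the pocket with three dots (x of yellow_model in the frame of pocket3 between -0.007 and 0.007 m and y of yellow_model in the frame of pocket3 between -0.007 and 0.007 m and z of yellow_model in the frame of pocket3 between -0.004 and 0.004 m and angle between yellow_model's own z axis and vertical below 0.07 rad and linear speed of yellow_model below 0.03 m/s and contact force between yellow_model and the fingers below 0.2 N), for 0.2 s.
At the end, for the whole second after the job is handed in: the pink, blue and yellow models stand in the pockets with one, two and three dots: each within 7 mm of the pocket's centre in x and in y, base within 4 mm of the pocket floor, tilted less than 0.07 rad, released and at rest (all of step 1 and all of step 2 and all of step 3); the robot touches nothing.
It fails at once if the pink model is dropped or thrown (moves faster than 0.4 m/s while no finger holds it) (linear speed of pink_model above 0.4 m/s and contact force between pink_model and the fingers below 0.05 N).
It fails at once if the blue model is dropped or thrown (moves faster than 0.4 m/s while no finger holds it) (linear speed of blue_model above 0.4 m/s and contact force between blue_model and the fingers below 0.05 N).
It fails at once if the yellow model is dropped or thrown (moves faster than 0.4 m/s while no finger holds it) (linear speed of yellow_model above 0.4 m/s and contact force between yellow_model and the fingers below 0.05 N).
It fails at once if a bystander (cream cast, bottle, bowl, spatula, can, bur block) is moved by more than 30 mm (distance of any of cream_cast, resin_bottle, mixing_bowl, spatula, spray_can, bur_block from where it was at the start of the episode above 0.03 m).
It also fails if it takes over 69 s, if anything falls off the work surface, if the arm or the gripper's body presses on something with over 40 N, if the wrist force passes 120 N, or if a joint passes its speed limit or range.

## Working session

There is one attempt and no reset: what is moved stays moved. The work goes in short steps, Python scripts to look and compute and a tool call to move; the robot and the scene stay as the last step left them, time stands still between calls to the robot, and variables do not carry over. Pictures are saved under pics/ and viewed, at most 10 in all, crops included, and the job is handed in when it is done.

Besides the shell and the picture viewer there is one more tool, called after "Call:" as name(argument=value, ...), one argument or row to a line, values as JSON. send_rows: Moves the arm, as the interface text tells. Its arguments: {"type":"object","properties":{"increments":{"type":"array"},"jaw":{"type":"number"}},"required":["increments"]}

```bash
mkdir -p pics
cat > h.py <<'E'
import numpy as np, cv2
from plant import ctrl
def snap(n,f=None):
    im=ctrl.snapshot(n)
    if f: cv2.imwrite('pics/'+f,im[:,:,::-1])
    return im
def cam(n):
    c=ctrl.calibration(n); return c
E
python3 - <<'E'
from h import *
a=snap('side','s0.png');b=snap('top','t0.png')
for n in('side','top'): print(ctrl.calibration(n))
print(ctrl.get_obs(),ctrl.grasp_offset)
for n in('side','top'):
  for t in('pink_model','blue_model','yellow_model','cradle','magazine','tag1','tag2','tag3','tag4','pocket1','pocket2','pocket3'):
    r=ctrl.spot_point(t,n)
    print(n,t,[(np.round(x['pixel'],1).tolist(),round(x['conf'],2)) for x in r[:3]])
E
```

```text
{'mtx': array([[415.58860211,   0.        , 275.11628985],
       [  0.        , 415.58860211, 207.3144646 ],
       [  0.        ,   0.        ,   1.        ]]), 'eye': array([0.50874256, 0.79207068, 0.67407808]), 'attitude': array([  53.1325793 ,    0.27723828, -176.18249582])}
{'mtx': array([[390.86404069,   0.        , 282.01828885],
       [  0.        , 390.86404069, 203.82714644],
       [  0.        ,   0.        ,   1.        ]]), 'eye': array([ 0.354364  , -0.03447996,  1.03301437]), 'attitude': array([ 13.21127746,   0.15685526, -94.01265726])}
{'clock': 0.1, 'joint_pos': array([-5.88373129e+01,  2.05867724e+01,  6.40365046e-01, -1.61607857e-02,
       -7.01369792e+01, -1.65090023e+01]), 'qvel': array([-0.08310157, -0.14280013,  0.15869245,  0.14157515, -0.07983989,
       -0.0135301 ]), 'tau': array([-1.98026522e-03, -5.84163058e+01,  2.93750721e+01,  7.01541245e+00,
        1.01615384e-02, -8.98678900e-05]), 'tool_pos': array([ 0.17064052, -0.65263134,  0.22573785]), 'orientation': array([ 1.79915734e+02, -9.13072467e-03, -1.65351811e+02]), 'force': array([-0.95033535,  
[... 771 characters left out ...]
 0.75)]
side pocket3 [([332.8, 351.1], 0.75)]
top pink_model [([264.3, 313.3], 0.8)]
top blue_model [([227.6, 394.2], 0.87)]
top yellow_model [([176.1, 317.3], 0.85)]
top cradle [([231.2, 395.4], 0.83), ([180.7, 223.2], 0.35)]
top magazine [([206.9, 208.7], 0.76)]
top tag1 [([179.4, 183.9], 0.75), ([179.7, 245.2], 0.75), ([179.8, 224.5], 0.61)]
top tag2 [([179.4, 183.9], 0.75), ([179.7, 245.2], 0.75), ([179.8, 224.5], 0.61)]
top tag3 [([179.4, 183.9], 0.75), ([179.7, 245.2], 0.75), ([179.8, 224.5], 0.61)]
top tag4 [([179.4, 183.9], 0.75), ([179.7, 245.2], 0.75), ([179.8, 224.5], 0.61)]
top pocket1 [([267.0, 118.9], 0.7)]
top pocket2 [([267.0, 118.9], 0.7)]
top pocket3 [([267.0, 118.9], 0.7)]
```

Run:
```python
import cv2
a=cv2.imread('pics/s0.png');b=cv2.imread('pics/t0.png')
cv2.imwrite('pics/t0b.png',cv2.resize(b,(784,588),interpolation=cv2.INTER_CUBIC))
c=b[150:280,140:420]; cv2.imwrite('pics/t0c.png',cv2.resize(c,None,fx=2.8,fy=2.8,interpolation=cv2.INTER_CUBIC))
```

```text
(no output)
```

View pics/t0b.png

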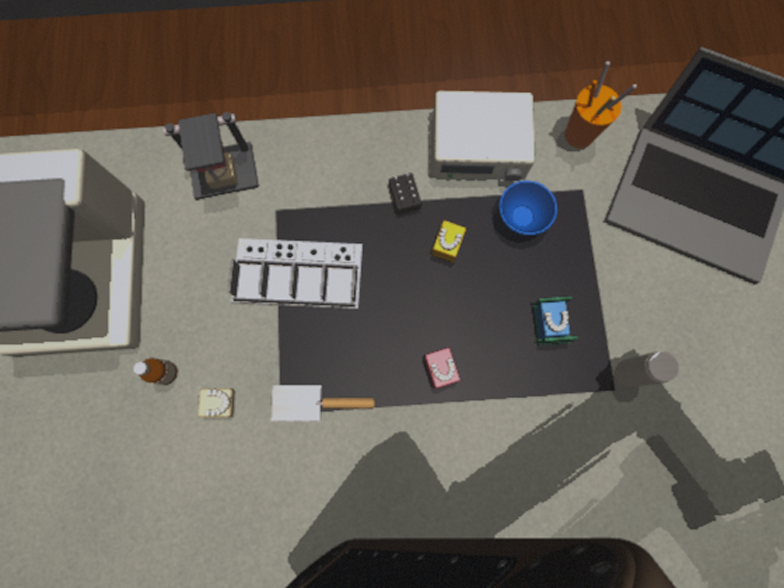

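View pics/s0.png

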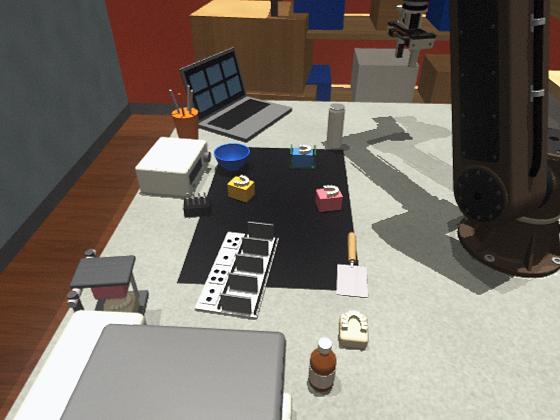

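View pics/t0c.png

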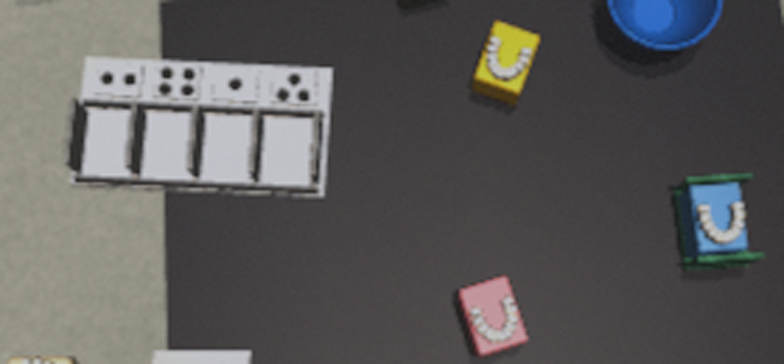

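Top view: the tags from left (+y) to right read 2, 4, 1, 3 dots (columns ~178, 203, 224, 245, row ~180). Pink is at (263,314), blue in the cradle at (228,394) and yellow at (176,318). Next I fit the poses from the masks of both views.

```bash
cat >> h.py <<'E'
from scipy.spatial.transform import Rotation as Ro
from scipy.optimize import minimize
def proj(n,P):
    c=cal[n]; R=Ro.from_euler('xyz',c['attitude'],degrees=True).as_matrix()
    q=(np.atleast_2d(P)-c['eye'])@R; q=q*[1,-1,-1]; q=q@c['mtx'].T
    return q[:,:2]/q[:,2:]
cal={n:ctrl.calibration(n) for n in('side','top')}
def box(x0,x1,y0,y1,z0,z1): return np.array([[x,y,z] for x in(x0,x1) for y in(y0,y1) for z in(z0,z1)])*1e-3
MODEL=[box(-31,31,-23,23,0,45),box(-20,20,-17,17,45,56)]
MAG=[box(-42,86,-121.5,121.5,0,8)]+[box(-31,31,y-2.5,y+2.5,0,54) for y in(-114,-57,0,57,114)]
CRA=[box(-40,40,-30,30,0,6),box(-39,-34,-30,30,0,54),box(34,39,-30,30,0,54)]
S=8
def render(n,parts,p):
    m=np.zeros((420*2,560*2),np.uint8)
    x,y,z,a=p; R=Ro.from_euler('z',a).as_matrix()
    for b in parts:
        h=cv2.convexHull(((proj(n,b@R.T+[x,y,z])+.5)*2-.5).astype(np.float32))
        cv2.fillConvexPoly(m,np.round(h*256).astype(np.int32),255,shift=8)
    return cv2.resize(m,(560,420),interpolation=cv2.INTER_AREA)/255.
def fit(parts,masks,p0,fixz=None,rng=(.01,.01,.006,.15)):
    masks={k:v.astype(float) for k,v in masks.items()}
    def f(q):
        p=list(q)+[0]*0
        if fixz is not None: p=[q[0],q[1],fixz,q[2]]
        return sum(np.abs(render(n,parts,p)-m).sum()/m.sum() for n,m in masks.items())
    if fixz is not None: p0=[p0[0],p0[1],p0[3]]; rng=[rng[0],rng[1],rng[3]]
    best=None
    for s in(1,-1,.5):
        sx=np.vstack([p0]+[np.array(p0)+s*np.eye(len(p0))[i]*rng[i] for i in range(len(p0))])
        r=minimize(f,sx[0],method='Nelder-Mead',options=dict(initial_simplex=sx,xatol=2e-5,fatol=1e-4))
        if best is None or r.fun<best.fun: best=r
    return best.x,best.fun
def ray(n,px,z):
    c=cal[n]; R=Ro.from_euler('xyz',c['attitude'],degrees=True).as_matrix()
    d=np.linalg.inv(c['mtx'])@[px[0],px[1],1]; d=R@(d*[1,-1,-1])
    return c['eye']+d*(z-c['eye'][2])/d[2]
E
cat > m.py <<'E'
from h import *
snap('side');snap('top')
for t,parts,px,a in(('pink_model',MODEL,(314,263),15),('yellow_model',MODEL,(320,172),-20),('blue_model',MODEL,(396,228),0),('cradle',CRA,(395,230),0),('magazine',MAG,(210,204),0)):
    M={}
    for n in('side','top'):
        r=ctrl.trace(t,n)
        p=ray('top',px,.03)
        if r:
            r=min(r[:3],key=lambda k:np.hypot(*(np.array([(k['bbox'][0]+k['bbox'][2])/2,(k['bbox'][1]+k['bbox'][3])/2])-proj(n,p)[0])))
            M[n]=r['mask']; print(t,n,r['bbox'],r['conf'],r['mask'].sum())
    p=ray('top',px,.03)
    for nm in(('side','top'),('top',),('side',)):
      for fz in((None,) if len(nm)==2 else (.006 if t[:2]=='bl' else 0,)):
       rs=[fit(parts,{k:M[k] for k in nm if k in M},[p[0],p[1],0,b],fz) for b in ((0,.25,-.25,1.3,1.6,1.85) if 'model' in t and len(nm)==2 else (0,1.57) if len(nm)==2 else (best[-1],))]
       if len(nm)==2: best=min(rs,key=lambda k:k[1])[0]
       for x,f in sorted(rs,key=lambda k:k[1])[:2]: print('  ',nm,np.round(x[:-1]*1e3,1),round(np.degrees(x[-1]),1),round(f,3))
E
time python3 m.py
```

```text
pink_model side [314.8, 182.5, 344.2, 215.9] 0.91 604
pink_model top [96.1, 254.8, 127.9, 272.0] 0.56 444
   ('side', 'top') [ 428.6 -125.5   -4.3] 17.0 2.251
   ('side', 'top') [ 428.7 -120.7   -1.3] 10.1 2.258
   ('top',) [397.3 -43.9] 5.8 2.107
   ('side',) [ 429.  -119.2] 10.0 0.096
yellow_model top [309.5, 158.4, 330.6, 187.7] 0.74 390
   ('side', 'top') [ 713.4 -174.1 -130. ] -27.1 0.072
   ('side', 'top') [ 687.1 -166.1  -50. ] -25.4 0.157
   ('top',) [ 670.9 -158.2] -25.2 0.254
   ('side',) [ 669.9 -156.1] -27.1 0.0
blue_model side [289.4, 146.9, 311.0, 166.5] 0.91 428
blue_model top [385.4, 211.6, 406.9, 242.4] 0.83 568
   ('side', 'top') [ 504.2 -335.8    3.3] 2.4 0.179
   ('side', 'top') [ 503.8 -336.2    1.7] 1.4 0.179
   ('top',) [ 504.6 -335.1] 0.8 0.084
   ('side',) [ 503.7 -329.4] 0.5 0.089
cradle side [288.2, 148.8, 317.4, 169.6] 0.47 50
cradle top [383.5, 210.2, 412.8, 245.2] 0.78 181
   ('side', 'top') [ -1365.9 -64700.6 -49144.2] 2179.0 2.01
   ('side', 'top') [ 501.8 -342.    -4. ] 1.7 10.154
   ('top',) [ 502.6 -341.6] 2164.3 3.541
   ('side',) [ 501.1 -336.5] 2159.2 6.577
magazine side [197.2, 221.5, 276.0, 318.8] 0.56 4390
magazine top [161.7, 171.1, 259.0, 220.4] 0.8 3522
   ('side', 'top') [611.9 140.8  -2.9] -7.1 0.459
   ('side', 'top') [655.1 135.2  -3.7] 172.6 0.604
   ('top',) [612.6 140.5] -7.2 0.239
   ('side',) [611. 143.] -7.2 0.217
real	1m38.596s
user	0m41.345s
sys	1m58.931s
```

```bash
cat > m2.py <<'E'
from h import *
I={n:snap(n) for n in('side','top')}
H={n:cv2.cvtColor(i,cv2.COLOR_RGB2HSV) for n,i in I.items()}
rngs={'pink':((168,70,60),(180,255,255),{'side':(329,200),'top':(314,263)}),
'yellow':((20,120,60),(33,255,255),{'side':(241,188),'top':(320,172)}),
'blue':((98,110,60),(112,255,255),{'side':(301,157),'top':(396,228)})}
view=[]
for t,(lo,hi,c) in rngs.items():
    M={}
    for n in I:
        m=cv2.inRange(H[n],lo,hi)
        if t=='pink': m|=cv2.inRange(H[n],(0,70,60),(6,255,255))
        w=np.zeros_like(m); cv2.rectangle(w,(c[n][0]-24,c[n][1]-24),(c[n][0]+24,c[n][1]+24),255,-1); m&=w
        k,l,s,_=cv2.connectedComponentsWithStats(m); j=1+s[1:,4].argmax(); m=np.uint8(l==j)
        # add cream teeth: bright low-sat pixels enclosed by/adjacent
        te=cv2.inRange(H[n],(8,15,110),(32,110,255))&w; te=te>0
        u=cv2.morphologyEx(np.uint8(m|te),cv2.MORPH_CLOSE,np.ones((5,5)))
        k,l,s,_=cv2.connectedComponentsWithStats(u); j=1+s[1:,4].argmax(); M[n]=np.uint8(l==j)
        print(t,n,m.sum(),M[n].sum())
    p=ray('top',c['top'],.03)
    b0={'pink':.2,'yellow':-.4,'blue':.03}[t]
    for nm in(('side','top'),('top',),('side',)):
      fz=None if len(nm)==2 else .006*(t=='blue')
      rs=[fit(MODEL,{k:M[k] for k in nm},[p[0],p[1],0,b],fz) for b in((b0,b0+1.57) if len(nm)==2 else(best[-1],))]
      if len(nm)==2: best=min(rs,key=lambda k:k[1])[0]
      for x,f in rs: print('  ',nm,np.round(x[:-1]*1e3,1),round(np.degrees(x[-1]),1),round(f,3))
    for n in I:
        o=I[n].copy(); R=Ro.from_euler('z',best[3]).as_matrix()
        x,y=c[n]; cr=cv2.resize(o[y-24:y+24,x-24:x+24],None,fx=5,fy=5)
        for b in MODEL[:1]:
            q=(proj(n,b@R.T+best[:3])-[x-24,y-24]+.5)*5
            for i in range(8):
                for j in range(i):
                    if bin(i^j).count('1')==1: cv2.line(cr,tuple(int(v) for v in q[i]),tuple(int(v) for v in q[j]),(0,255,0),1)
        cc=cv2.findContours(cv2.resize(M[n][y-24:y+24,x-24:x+24],None,fx=5,fy=5,interpolation=0),0,1)[0]
        cv2.drawContours(cr,cc,-1,(255,0,255),1); view.append(cr)
# magazine dots
g={n:cv2.cvtColor(i,cv2.COLOR_RGB2GRAY) for n,i in I.items()}
p0=[.612,.1408,np.radians(-7.2)]
ty=[85.5,28.5,-28.5,-85.5]
def tags(p,z=.011,pts=None):
    R=Ro.from_euler('z',p[2]).as_matrix()
    return np.array([[.064,y*1e-3,z] for y in ty])@R.T+[p[0],p[1],0]
cen={}
for n in I:
    cen[n]=[]
    for q in tags(p0):
        u=proj(n,np.array([q]))[0]; x,y=np.round(u).astype(int)
        # tag quad mask shrink
        R=Ro.from_euler('z',p0[2]).as_matrix()
        quad=proj(n,np.array([[a,b,0] for a,b in((-.014,-.019),(.014,-.019),(.014,.019),(-.014,.019))])@R.T+q)
        w=np.zeros((420,560),np.uint8); cv2.fillConvexPoly(w,np.round(quad).astype(np.int32),1)
        v=np.clip(np.percentile(g[n][w>0],75)*.85-g[n].astype(float),0,None)*w
        yy,xx=np.mgrid[:420,:560]; cen[n].append(((xx*v).sum()/v.sum(),(yy*v).sum()/v.sum())); 
    cen[n]=np.array(cen[n]); print(n,np.round(cen[n],1).tolist())
from scipy.optimize import least_squares
for nm in(('side','top'),('top',),('side',)):
    f=lambda p:np.concatenate([(proj(n,tags(p))-cen[n]).ravel() for n in nm])
    r=least_squares(f,p0,x_scale=[.01,.01,.01]); print('mag',nm,np.round(r.x[:2]*1e3,1),round(np.degrees(r.x[2]),2),'rms',np.round(np.sqrt((r.fun**2).mean()),2))
f=lambda p:np.concatenate([(proj(n,tags(p,p[3]))-cen[n]).ravel() for n in I])
r=least_squares(f,p0+[.011],x_scale=.01); print('freez',r.x)
cv2.imwrite('pics/fit1.png',np.vstack([np.hstack(view[0::2]),np.hstack(view[1::2])])[:,:,::-1])
E
python3 m2.py
```

```text
pink side 500 621
pink top 124 225
   ('side', 'top') [ 430.3 -122.9   -0.6] 11.9 1.394
   ('side', 'top') [ 427.9 -127.2   -5.9] 128.1 1.946
   ('top',) [ 430.5 -122.6] 12.4 1.325
   ('side',) [ 430.  -121.9] 11.8 0.063
yellow side 129 237
yellow top 321 453
   ('side', 'top') [ 673.8 -157.8   -1.3] -24.3 1.726
   ('side', 'top') [ 670.  -154.8   10.1] 94.7 1.787
   ('top',) [ 672.4 -157. ] -24.7 0.101
   ('side',) [ 677.2 -207.1] 9.1 1.322
blue side 310 1131
blue top 293 438
   ('side', 'top') [ 504.6 -338.5    4.3] 1.8 1.0
   ('side', 'top') [ 504.  -333.9   15.8] 184.1 1.013
   ('top',) [ 505.2 -335.6] 5.7 0.377
   ('side',) [ 504.5 -342.4] 3.1 0.61
side [[209.9, 294.9], [218.0, 275.1], [225.4, 257.1], [233.0, 241.0]]
top [[181.9, 177.7], [202.7, 178.8], [223.6, 179.7], [244.3, 181.8]]
mag ('side', 'top') [611.7 143.5] -7.7 rms 0.29
mag ('top',) [611.8 142.9] -7.77 rms 0.23
mag ('side',) [611.5 144.3] -7.66 rms 0.22
freez [ 0.61193022  0.14307105 -0.13452327  0.00976711]
```

View pics/fit1.png

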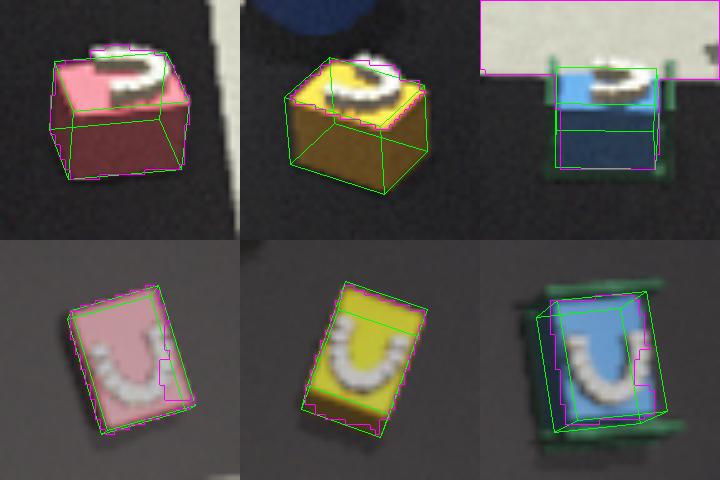

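Fits agree between the views, with heights within about 1–4 mm and dot residuals of 0.3 px:

| Thing | x (mm) | y (mm) | Yaw |
|---|---|---|---|
| pink | 430 | -122.5 | 12° |
| yellow | 673 | -157.4 | -24.5° |
| blue | 504 | -334 | 1.5° |
| magazine | 612 | 143 | -7.7° |

The overlay shows the boxes matching the models. I'm moving to pink.

Call:
send_rows(
  increments=[
    [[0.5,1,0,0.38],[0.5,1,0,0.38],[0.5,1,0,0.38],[0.5,1,0,0.38]],
  ],
  jaw=1,
)

```text
clock: 2.5
tool_pos: [0.2715, -0.4509, 0.227]
orientation: [-179.9, 0.0, -132.4]
force: [0.6, -0.5, 0.5]
opening: 0.0875
gripper_force: 0.0
```

Call:
send_rows(
  increments=[
    [[0.5,1,0,0.38],[0.5,1,0,0.38],[0.5,1,0,0.38],[0.5,1,0,0.38]],
  ],
)

```text
clock: 3.0
tool_pos: [0.3716, -0.2508, 0.2271]
orientation: [-179.9, 0.0, -99.8]
force: [-0.1, 0.2, -0.2]
opening: 0.0876
gripper_force: 0.0
```

Call:
send_rows(
  increments=[
    [[0.296,0.652,-0.5,0.256],[0.296,0.652,-0.5,0.256],[0.296,0.652,-0.5,0.256],[0.296,0.652,-0.5,0.256],[0.296,0.652,-0.5,0.256]],
  ],
)

```text
clock: 3.62
tool_pos: [0.4302, -0.1227, 0.1269]
orientation: [-180.0, -0.0, -78.0]
force: [-0.1, -1.0, 0.3]
opening: 0.0877
gripper_force: 0.0
```

Call:
send_rows(
  increments=[
    [[0,0,-0.25,0],[0,0,-0.45,0],[0,0,-0.555,0],[0,0,-0.555,0]],
  ],
)

```text
clock: 4.12
tool_pos: [0.4291, -0.1237, 0.0151]
orientation: [179.9, 0.0, -78.1]
force: [0.1, -0.7, 0.9]
opening: 0.0877
gripper_force: 0.0
```

Call:
send_rows(
  increments=[
    [[0,0,0,0],[0,0,0,0],[0,0,0,0],[0,0,0,0],[0,0,0,0]],
  ],
  jaw=0.4,
)

```text
clock: 4.75
tool_pos: [0.4308, -0.1226, 0.0165]
orientation: [-179.9, -0.0, -78.0]
force: [-1.5, -0.8, 7.3]
opening: 0.0622
gripper_force: 29.9
```

Call:
send_rows(
  increments=[
    [[0,0,0.1,0],[0,0,0.35,0],[0,0.1,0.6,0],[0.25,0.3,0.6,-0.1],[0.45,0.5,0.6,-0.15],[0.5,0.7,0.6,-0.229],[0.5,0.7,0.6,-0.229]],
  ],
)

```text
clock: 5.62
tool_pos: [0.5304, 0.0196, 0.135]
orientation: [180.0, -0.0, -97.6]
force: [-0.5, -0.1, -2.4]
opening: 0.0619
gripper_force: 29.9
```

Call:
send_rows(
  increments=[
    [[0.2,0.25,0,0],[0.389,0.488,0,0],[0.389,0.488,0,0],[0.389,0.488,0,0]],
  ],
)

```text
clock: 6.12
tool_pos: [0.6067, 0.1145, 0.1347]
orientation: [179.9, -0.1, -97.7]
force: [-0.5, -0.0, -2.8]
opening: 0.0617
gripper_force: 29.9
```

```bash
cat > held.py <<'E'
from h import *
import sys
# fit the held block; report in tool frame (dx along model x, dy) given the TCP
t,fn,lo,hi=sys.argv[1],sys.argv[2],int(sys.argv[3]),int(sys.argv[4])
o=ctrl.get_obs(); tp=o['tool_pos']; yaw=np.radians(o['orientation'][2]+90); print(np.round(tp,4),o['orientation'].round(2))
I={n:snap(n) for n in('side','top')}; view=[]
p=np.array([tp[0],tp[1],tp[2]-float(sys.argv[5]),yaw])
M={}
for n in I:
    r=ctrl.trace(t,n); 
    c=np.round(proj(n,p[:3]+[0,0,.025])[0]).astype(int)
    for k in r[:2]: print(n,k['conf'],np.round(k['bbox']),c,k['mask'].sum())
    x,y=c; x0,y0=x-36,y-36; s=5
    cr=cv2.resize(I[n][y0:y0+72,x0:x0+72],None,fx=s,fy=s,interpolation=cv2.INTER_CUBIC); R=Ro.from_euler('z',yaw).as_matrix()
    def dr(b,q,R,col):
        u=(proj(n,b@R.T+q)-[x0,y0]+.5)*s
        for i in range(8):
            for j in range(i):
                if bin(i^j).count('1')==1: cv2.line(cr,tuple(int(v) for v in u[i]),tuple(int(v) for v in u[j]),col,1)
    dr(MODEL[0],p[:3],R,(0,255,0))
    Rm=Ro.from_euler('z',-7.7,degrees=True).as_matrix()
    for b in MAG: dr(b,np.array([.6118,.1433,0]),Rm,(255,0,255))
    view.append(cr)
cv2.imwrite('pics/'+fn,np.hstack(view)[:,:,::-1])
E
python3 held.py pink_model h1.png 0 0 0.0155
```

```text
[0.6067 0.1145 0.1347] [ 1.7988e+02 -6.0000e-02 -9.7670e+01]
side 0.8 [234. 199. 266. 233.] [251 214] 880
top 0.6 [203. 182. 227. 197.] [212 190] 112
```

View pics/h1.png

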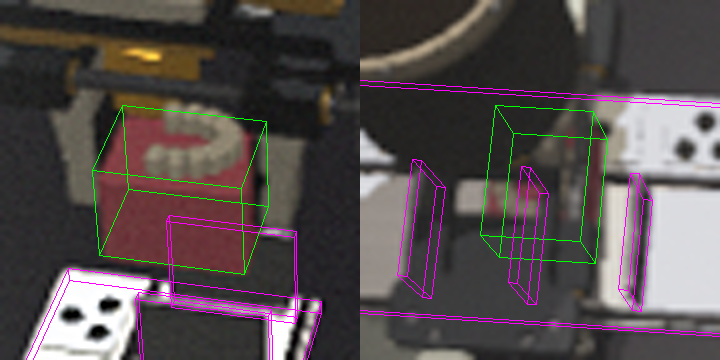

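The side view shows the held pink block matching the predicted box (top-left ~(105,110), bottom-right ~(244,272) in the crop). The magazine overlay lines up too, so I'm lowering.

Call:
send_rows(
  increments=[
    [[0,0,-0.2,0],[0,0,-0.35,0],[0,0,-0.42,0],[0,0,-0.48,0],[0,0,-0.53,0],[0,0,-0.545,0],[0,0,-0.545,0]],
  ],
)

```text
clock: 7.2
tool_pos: [0.608, 0.1151, 0.0268]
orientation: [-180.0, 0.0, -97.7]
force: [-0.1, -0.1, -2.4]
opening: 0.0616
gripper_force: 29.9
```

Call:
send_rows(
  increments=[
    [[0,0,-0.008,0],[0,0,-0.014,0],[0,0,-0.014,0]],
  ],
)

```text
clock: 7.58
tool_pos: [0.608, 0.1152, 0.0245]
orientation: [-180.0, 0.0, -97.7]
force: [-2.2, 1.1, 4.1]
opening: 0.062
gripper_force: 29.9
```

Call:
send_rows(
  increments=[
    [[0,0,0,0],[0,0,0,0],[0,0,0,0],[0,0,0,0]],
  ],
  jaw=1,
)

```text
clock: 8.07
tool_pos: [0.6078, 0.115, 0.0237]
orientation: [180.0, -0.0, -97.7]
force: [-0.4, 0.3, -0.2]
opening: 0.087
gripper_force: 0.0
```

Call:
send_rows(
  increments=[
    [[0,0,0.2,0],[0,0,0.5,0],[0,0,0.7,0],[0,-0.3,0.75,0],[0,-0.6,0.75,-0.1],[0,-0.9,0.75,-0.2],[0,-0.9,0.75,-0.3]],
  ],
)

```text
clock: 8.95
tool_pos: [0.6071, -0.0688, 0.1737]
orientation: [180.0, -0.0, -124.0]
force: [-0.0, 0.1, 0.2]
opening: 0.0876
gripper_force: 0.0
```

```bash
cat > chk.py <<'E'
from h import *
import sys
fn=sys.argv[1]
I={n:snap(n,fn+n+'.png') for n in('side','top')}; view=[]
mags=np.array([.6118,.1433,0]); Rm=Ro.from_euler('z',-7.7,degrees=True).as_matrix()
for n in I:
    x,y=np.round(proj(n,mags)[0]).astype(int); x0,y0=x-50,y-60; s=4
    cr=cv2.resize(I[n][y0:y0+100,x0:x0+100],None,fx=s,fy=s,interpolation=cv2.INTER_CUBIC)
    for yy in [float(v) for v in sys.argv[2:]]:
        u=(proj(n,(MODEL[0]+[0,yy*1e-3,.008])@Rm.T+mags)-[x0,y0]+.5)*s
        for i in range(8):
            for j in range(i):
                if bin(i^j).count('1')==1: cv2.line(cr,tuple(int(v) for v in u[i]),tuple(int(v) for v in u[j]),(0,255,0),1)
    view.append(cr)
cv2.imwrite('pics/'+fn+'.png',np.hstack(view)[:,:,::-1])
E
python3 chk.py c1 -28.5
```

```text
(no output)
```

View pics/c1.png

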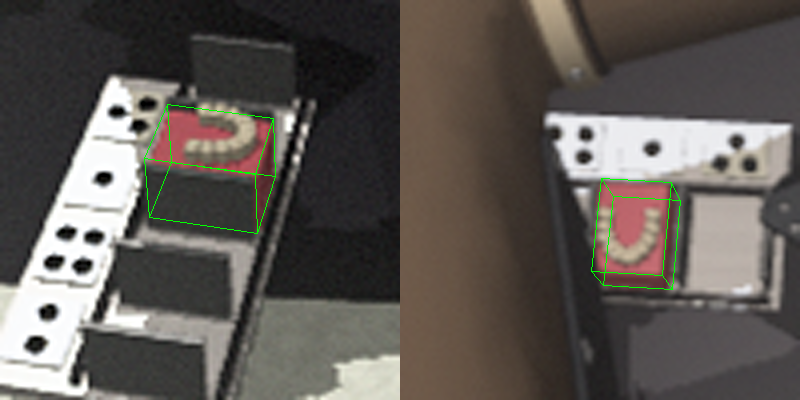

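Pink sits in the one-dot pocket (crop side ~(210,135), top ~(638,235)) and fills the predicted box. Next I check the spray can's clearance before going to blue.

Run:
```python
from h import *
print(ctrl.get_obs()['tool_pos'],ctrl.get_obs()['orientation'])
I=snap('side')
for t in('spray_can','mixing_bowl','bur_block'):
    for k in ctrl.spot_point(t,'side')[:2]: print(t,k['conf'],ray('side',k['pixel'][::-1],0)[:2].round(3),k['pixel'])
print('can top view', ray('top',(471,262),.14)[:2], 'side base',ray('side',(335,147),0)[:2])
print(proj('top',[[.43,-.48,.14],[.504,-.335,.03]]))
```

```text
[ 0.60751726 -0.06627485  0.17365465] [ 1.79989731e+02 -3.51344923e-03 -1.23714492e+02]
spray_can 0.97 [ 0.407 -0.482] [142.7, 330.8]
mixing_bowl 0.57 [ 0.713 -0.286] [170.2, 233.1]
bur_block 0.89 [ 0.783 -0.079] [210.2, 195.9]
bur_block 0.27 [0.618 0.095] [257.9, 249.7]
can top view [ 0.39844919 -0.46414975] side base [ 0.39414788 -0.45240376]
[[475.38811669 247.62280894]
 [394.52864985 228.19630004]]
```

Call:
send_rows(
  increments=[
    [[-0.2,-0.3,0,-0.12],[-0.35,-0.55,0,-0.24],[-0.4,-0.8,0,-0.35],[-0.4,-0.8,0,-0.35]],
  ],
)

```text
clock: 9.75
tool_pos: [0.5268, -0.2272, 0.1739]
orientation: [-180.0, -0.0, -153.7]
force: [-1.2, 0.4, -0.4]
opening: 0.0878
gripper_force: 0.0
```

Call:
send_rows(
  increments=[
    [[-0.08,-0.3,-0.1,-0.12],[-0.12,-0.546,-0.25,-0.24],[-0.12,-0.546,-0.35,-0.292],[-0.12,-0.546,-0.35,-0.292],[-0.12,-0.546,-0.35,-0.292]],
  ],
)

```text
clock: 10.38
tool_pos: [0.5049, -0.3334, 0.1047]
orientation: [-180.0, 0.1, -178.4]
force: [0.2, -0.1, 0.8]
opening: 0.0876
gripper_force: 0.0
```

Call:
send_rows(
  increments=[
    [[0,0,-0.2,0],[0,0,-0.35,0],[0,0,-0.411,0],[0,0,-0.411,0],[0,0,-0.411,0]],
  ],
)

```text
clock: 11.0
tool_pos: [0.505, -0.3344, 0.0231]
orientation: [-179.9, 0.1, -178.6]
force: [0.9, 0.4, 0.7]
opening: 0.0879
gripper_force: 0.0
```

Call:
send_rows(
  increments=[
    [[0,0,0,0],[0,0,0,0],[0,0,0,0],[0,0,0,0],[0,0,0,0],[0,0,0,0]],
  ],
  jaw=0.2,
)

```text
clock: 11.75
tool_pos: [0.5037, -0.3342, 0.0216]
orientation: [180.0, -0.0, -178.7]
force: [0.1, 0.1, 0.4]
opening: 0.0464
gripper_force: 29.9
```

Call:
send_rows(
  increments=[
    [[0,0,0.1,0],[0,0,0.3,0],[0,0,0.45,0],[0,0.3,0.45,-0.05],[0,0.6,0.45,-0.105],[0,0.85,0.45,-0.105],[0,1,0.45,-0.105],[0,1,0.45,-0.105]],
  ],
)

```text
clock: 12.75
tool_pos: [0.5036, -0.1323, 0.1115]
orientation: [180.0, -0.0, 172.5]
force: [-0.6, -0.4, -1.2]
opening: 0.046
gripper_force: 29.9
```

Call:
send_rows(
  increments=[
    [[0,0.17,-0.2,0],[0,0.17,-0.35,0],[0,0.17,-0.44,0],[0,0.17,-0.465,0],[0,0.17,-0.475,0],[0,0.17,-0.48,0],[0,0.17,-0.48,0]],
  ],
)

```text
clock: 13.62
tool_pos: [0.5042, -0.1003, 0.0162]
orientation: [180.0, 0.1, 172.3]
force: [0.4, -0.3, -2.3]
opening: 0.0461
gripper_force: 29.9
```

Call:
send_rows(
  increments=[
    [[0,0,-0.004,0],[0,0,-0.006,0],[0,0,-0.006,0]],
  ],
)

```text
clock: 14.0
tool_pos: [0.5042, -0.1002, 0.0155]
orientation: [180.0, 0.1, 172.3]
force: [-2.2, 1.1, 8.6]
opening: 0.0459
gripper_force: 29.9
```

Call:
send_rows(
  increments=[
    [[0,0,0,0],[0,0,0,0],[0,0,0,0],[0,0,0,0]],
  ],
  jaw=1,
)

```text
clock: 14.5
tool_pos: [0.5038, -0.1002, 0.0143]
orientation: [-180.0, -0.0, 172.3]
force: [0.5, -0.3, 0.1]
opening: 0.0804
gripper_force: 0.0
```

Call:
send_rows(
  increments=[
    [[0,0,0.15,0],[0,0,0.35,0],[0,0,0.35,0.12],[0,0,0.35,0.24],[0,0,0.35,0.36],[0,0,0.35,0.48],[0,0,0.35,0.6],[0,0,0.35,0.72],[0,0,0.35,0.84],[0,0,0.35,0.96],[0,0,0.35,1],[0,0,0.35,1]],
  ],
)

```text
clock: 16.0
tool_pos: [0.5037, -0.1002, 0.0843]
orientation: [180.0, -0.0, -101.8]
force: [-0.3, -0.3, 0.1]
opening: 0.0879
gripper_force: 0.0
```

Call:
send_rows(
  increments=[
    [[0,0,0,0.0472],[0,0,-0.15,0.0472],[0,0,-0.3,0.0472],[0,0,-0.345,0.0472],[0,0,-0.345,0.0472]],
  ],
)

```text
clock: 16.62
tool_pos: [0.5036, -0.1003, 0.0152]
orientation: [179.9, -0.0, -97.7]
force: [-0.6, 0.5, 0.1]
opening: 0.0875
gripper_force: 0.0
```

Call:
send_rows(
  increments=[
    [[0,0,0,0],[0,0,0,0],[0,0,0,0],[0,0,0,0],[0,0,0,0]],
  ],
  jaw=0.4,
)

```text
clock: 17.25
tool_pos: [0.5043, -0.1002, 0.016]
orientation: [-179.9, 0.0, -97.7]
force: [-1.7, 0.8, 6.4]
opening: 0.062
gripper_force: 30.0
```

Call:
send_rows(
  increments=[
    [[0,0,0.1,0],[0,0,0.35,0],[0.1,0.1,0.6,0],[0.25,0.35,0.6,0],[0.4,0.6,0.6,0],[0.5,0.85,0.6,0],[0.5965,1,0.6,0],[0.5965,1,0.6,0]],
  ],
)

```text
clock: 18.25
tool_pos: [0.6235, 0.1019, 0.1342]
orientation: [179.9, -0.0, -97.6]
force: [-0.3, 0.1, -2.8]
opening: 0.0617
gripper_force: 29.9
```

Call:
send_rows(
  increments=[
    [[0,0.25,0,0],[0,0.5,0,0],[0,0.6405,0,0],[0,0.6405,0,0],[0,0.6405,-0.1,0],[0,0.6405,-0.1,0]],
  ],
)

```text
clock: 19.0
tool_pos: [0.6216, 0.226, 0.1137]
orientation: [179.8, -0.1, -97.8]
force: [-0.3, -0.0, -1.9]
opening: 0.0619
gripper_force: 29.9
```

```bash
python3 held.py blue_model h2.png 0 0 0.016
```

```text
[0.6216 0.226  0.1137] [ 1.7981e+02 -1.4000e-01 -9.7760e+01]
side 0.9 [218. 244. 254. 278.] [237 259] 981
side 0.69 [310. 340. 337. 393.] [237 259] 1162
top 0.72 [158. 177. 182. 204.] [168 190] 254
top 0.62 [176. 173. 193. 183.] [168 190] 128
```

View pics/h2.png

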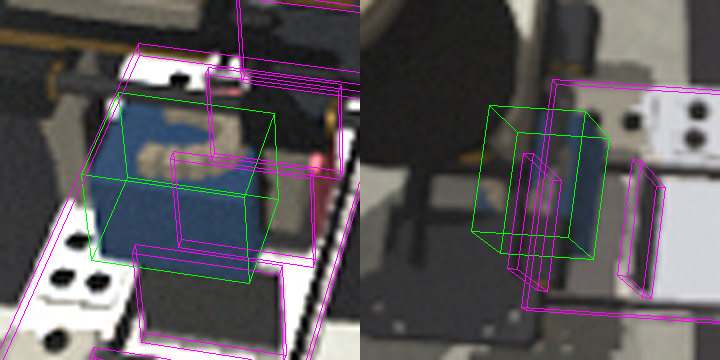

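Blue is held level and within about 2 mm of the predicted box (bottom edge at crop row ~258–280). The overlay of the two-dot pocket partitions matches. Lowering now, with a force check at partition height.

Call:
send_rows(
  increments=[
    [[0,0,-0.1,0],[0,0,-0.17,0],[0,0,-0.21,0],[0,0,-0.25,0],[0,0,-0.28,0],[0,0,-0.28,0]],
  ],
)

```text
clock: 19.95
tool_pos: [0.6229, 0.2277, 0.059]
orientation: [180.0, -0.0, -97.7]
force: [0.3, 0.3, -1.8]
opening: 0.0617
gripper_force: 29.9
```

Bottom is at 0.043, below the partition tops, with no contact.

Call:
send_rows(
  increments=[
    [[0,0,-0.07,0],[0,0,-0.12,0],[0,0,-0.16,0],[0,0,-0.172,0],[0,0,-0.177,0],[0,0,-0.18,0],[0,0,-0.18,0]],
  ],
)

```text
clock: 20.82
tool_pos: [0.6232, 0.2279, 0.0241]
orientation: [-180.0, 0.0, -97.7]
force: [-3.3, -1.7, 4.3]
opening: 0.0616
gripper_force: 30.0
```

Call:
send_rows(
  increments=[
    [[0,0,0,0],[0,0,0,0],[0,0,0,0],[0,0,0,0]],
  ],
  jaw=1,
)

```text
clock: 21.32
tool_pos: [0.6231, 0.2279, 0.0233]
orientation: [-180.0, 0.0, -97.7]
force: [0.4, 0.3, 0.9]
opening: 0.0871
gripper_force: 0.0
```

Call:
send_rows(
  increments=[
    [[0,0,0.15,0],[0,0,0.45,0],[0,0,0.7,0],[0,-0.3,0.75,0],[0,-0.6,0.75,0],[0,-0.85,0.75,0],[0,-1,0.75,0],[0,-1,0.75,0]],
  ],
)

```text
clock: 22.32
tool_pos: [0.6229, 0.0258, 0.1735]
orientation: [-180.0, -0.0, -97.9]
force: [0.0, 1.8, 0.4]
opening: 0.0876
gripper_force: 0.0
```

Call:
send_rows(
  increments=[
    [[0.1,-0.3,0,-0.05],[0.2,-0.6,0,-0.1],[0.2485,-0.85,0,-0.1955],[0.2485,-0.927,-0.1,-0.1955],[0.2485,-0.927,-0.2,-0.1955],[0.2485,-0.927,-0.2,-0.1955]],
  ],
)

```text
clock: 23.08
tool_pos: [0.6714, -0.1566, 0.1308]
orientation: [179.8, -0.1, -114.4]
force: [0.2, 0.1, -0.2]
opening: 0.0878
gripper_force: 0.0
```

```bash
python3 chk.py c2 -28.5 85.5
python3 - <<'E'
from h import *
for n in('side','top'):
    i=snap(n); h=cv2.cvtColor(i,cv2.COLOR_RGB2HSV)
    for t in('blue_model','yellow_model'):
        for k in ctrl.spot_point(t,n)[:2]: print(n,t,k,proj(n,[[.6233,.228,.008],[.673,-.1574,0]]))
E
```

```text
side blue_model {'pixel': [302.0, 239.3], 'conf': 0.91} [[239.42910233 299.98439285]
 [240.55453621 194.79634735]]
side blue_model {'pixel': [276.1, 222.4], 'conf': 0.42} [[239.42910233 299.98439285]
 [240.55453621 194.79634735]]
side yellow_model {'pixel': [197.0, 243.9], 'conf': 0.92} [[239.42910233 299.98439285]
 [240.55453621 194.79634735]]
side yellow_model {'pixel': [171.2, 231.6], 'conf': 0.37} [[239.42910233 299.98439285]
 [240.55453621 194.79634735]]
top yellow_model {'pixel': [172.8, 317.3], 'conf': 0.49} [[179.15159201 200.54655962]
 [319.34870575 174.22590385]]
```

View pics/c2.png

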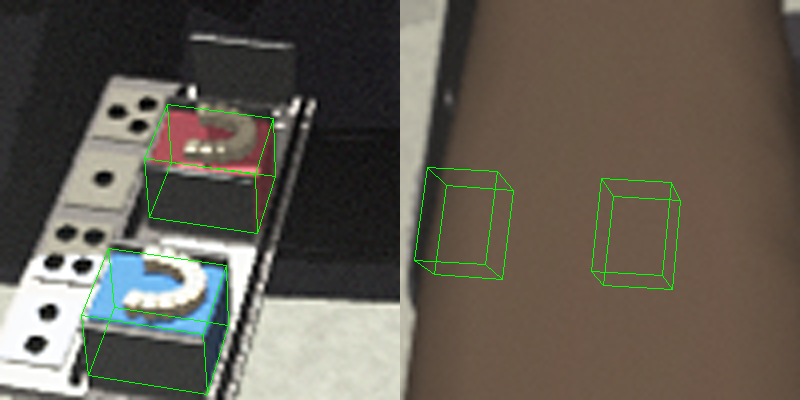

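Blue is seated in the two-dot pocket: its top face lies in the predicted box at crop ~(155,290). Next is picking up yellow.

Call:
send_rows(
  increments=[
    [[0,0,-0.2,0],[0,0,-0.4,0],[0,0,-0.54,0],[0,0,-0.589,0],[0,0,-0.589,0]],
  ],
)

```text
clock: 24.1
tool_pos: [0.6729, -0.1575, 0.0156]
orientation: [180.0, -0.0, -114.5]
force: [0.4, 0.6, 1.0]
opening: 0.088
gripper_force: 0.0
```

Call:
send_rows(
  increments=[
    [[0,0,0,0],[0,0,0,0],[0,0,0,0],[0,0,0,0],[0,0,0,0]],
  ],
  jaw=0.4,
)

```text
clock: 24.72
tool_pos: [0.673, -0.1575, 0.0163]
orientation: [-180.0, 0.0, -114.5]
force: [-2.1, 0.5, 6.6]
opening: 0.0618
gripper_force: 30.0
```

Call:
send_rows(
  increments=[
    [[0,0,0.1,0],[0,0,0.35,0],[0,0.1,0.6,0],[-0.15,0.35,0.6,0.1],[-0.25,0.6,0.6,0.1955],[-0.3635,0.85,0.6,0.1955],[-0.3635,1,0.6,0.1955],[-0.3635,1,0.6,0.1955]],
  ],
)

```text
clock: 25.72
tool_pos: [0.6001, 0.0446, 0.1367]
orientation: [-179.9, 0.0, -97.5]
force: [-0.2, 0.1, -3.6]
opening: 0.0617
gripper_force: 30.0
```

Call:
send_rows(
  increments=[
    [[0,0.08,-0.1,0],[0,0.08,-0.15,0],[0,0.08,-0.15,0],[0,0.08,-0.15,0]],
  ],
)

```text
clock: 26.22
tool_pos: [0.6005, 0.0578, 0.1061]
orientation: [-180.0, -0.0, -97.7]
force: [-0.1, -0.5, -2.3]
opening: 0.0618
gripper_force: 30.0
```

```bash
python3 held.py yellow_model h3.png 0 0 0.0163
```

```text
[0.6005 0.0578 0.1061] [-179.97   -0.    -97.72]
side 0.66 [243. 196. 274. 228.] [257 209] 836
top 0.62 [150. 280. 166. 299.] [238 194] 330
top 0.58 [224. 194. 240. 203.] [238 194] 78
```

View pics/h3.png

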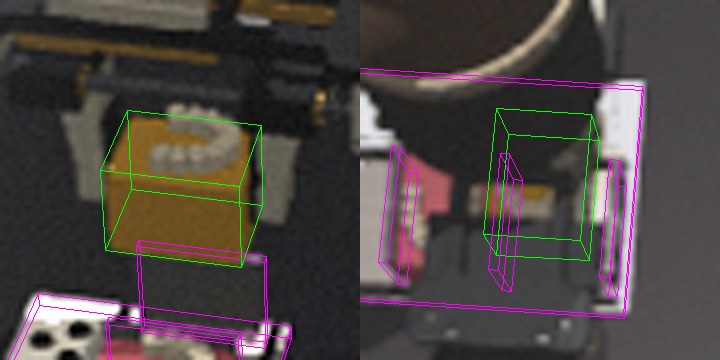

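Yellow, held, coincides with the predicted box (crop ~(105–262, 110–265)). Lowering.

Call:
send_rows(
  increments=[
    [[0,0,-0.08,0],[0,0,-0.14,0],[0,0,-0.19,0],[0,0,-0.23,0],[0,0,-0.23,0]],
  ],
)

```text
clock: 27.05
tool_pos: [0.5996, 0.0583, 0.0587]
orientation: [179.9, -0.0, -97.7]
force: [-0.5, -0.0, -2.7]
opening: 0.0619
gripper_force: 30.0
```

Call:
send_rows(
  increments=[
    [[0,0,-0.07,0],[0,0,-0.12,0],[0,0,-0.16,0],[0,0,-0.172,0],[0,0,-0.177,0],[0,0,-0.18,0],[0,0,-0.18,0]],
  ],
)

```text
clock: 27.92
tool_pos: [0.6001, 0.0584, 0.0243]
orientation: [-180.0, 0.0, -97.7]
force: [-2.9, -0.7, 5.3]
opening: 0.0615
gripper_force: 30.0
```

Call:
send_rows(
  increments=[
    [[0,0,0,0],[0,0,0,0],[0,0,0,0],[0,0,0,0]],
  ],
  jaw=1,
)

```text
clock: 28.42
tool_pos: [0.6001, 0.0585, 0.0235]
orientation: [-180.0, 0.0, -97.7]
force: [0.6, -1.6, -0.4]
opening: 0.0873
gripper_force: 0.0
```

Call:
send_rows(
  increments=[
    [[0,0,0.15,0],[0,0,0.45,0],[0,0,0.7,0],[0,-0.3,0.75,0],[0,-0.6,0.75,0],[0,-0.85,0.75,0],[0,-1,0.75,0],[0,-1,0.75,0]],
  ],
)

```text
clock: 29.42
tool_pos: [0.5997, -0.1436, 0.1733]
orientation: [180.0, -0.0, -97.9]
force: [0.8, 0.3, -0.3]
opening: 0.0875
gripper_force: 0.0
```

Call:
send_rows(
  increments=[
    [[-0.2,-0.25,0,0],[-0.4,-0.5,0,0],[-0.4,-0.75,0,0],[-0.4,-1,0,0],[-0.4,-1,0,0],[-0.4,-1,0,0]],
  ],
)

```text
clock: 30.18
tool_pos: [0.52, -0.3409, 0.1732]
orientation: [180.0, 0.0, -97.7]
force: [0.3, 0.5, 0.6]
opening: 0.0874
gripper_force: 0.0
```

```bash
python3 chk.py c3 -28.5 85.5 -85.5
```

```text
(no output)
```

View pics/c3.png

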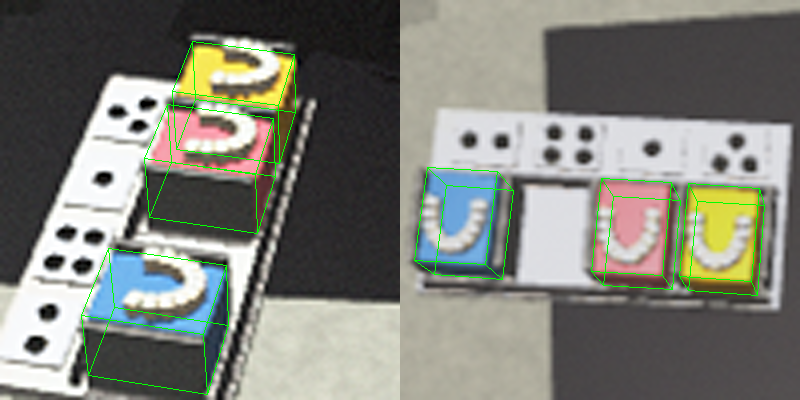

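Both views show blue, pink and yellow seated inside the predicted boxes in the two-, one- and three-dot pockets (top crop ~(460,222), (638,233), (722,238)). The arm is clear, so I'm handing in.

```bash
python3 -c "
from plant import ctrl
print(ctrl.close_job())"
```

```text
the job is handed in; nothing more can be done
None
```

All three models were set down gently in scan order: pink in the one-dot pocket, blue in two and yellow in three. Both final views show them seated, and I handed the job in at about 30 s; it returned no verdict.

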